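Put a sample bottle away in the tilt-out bin

TASK

Tip the wide tilt-out bin forward on its bottom pivot as far as it goes, put the flat white sample bottle into it, and push the bin back until it clicks shut. Leave the narrow bin closed and do not disturb the other things on the bench.

Things in the scene. Friction and masses are not known exactly. Their poses are not given: they have to be found in the camera images.
- wide_frame: white frame of the wide bin, fixed to the bench: 178 mm wide (y), 125 deep (x 0 to +125), 172 high; closed at sides, back and top, open at the front. Origin on the bench at the middle of the front; -x points out of the front, the way the bin tips; z up. Pivot: a line along y, 12 mm above the origin. The narrow module is alike, only narrower.
- wide_bin (a joint): tilt of the wide grey bin in rad: 0 shut, grows as its top comes forward, stop at 0.85. A snap catch takes about 5 N at the tab to pass, either way; it clicks at about 0.08 on the way back, and a bin left against the catch rests ajar at about 0.15 or more. Beyond the catch the bin moves with 1 to 2 N at the tab and stays where it is left.
- wide_tab (a point): middle of the top edge of the wide bin's upright pull tab, 200 mm above the pivot (212 above the bench when shut). The tab turns with the bin: 60 mm wide (y), 12 thick (x), 40 above the frame's top, free before and behind; shut, its mid-plane is 3 mm in front of the frame's origin. At the open stop this point is 152 mm out, 142 above the bench.
- wide_in (a point): centre of the wide bin's inner floor; shut, 16 mm above the bench, 50 behind the frame's origin. Axes: the bin's (as the frame's when shut). Inside 152 mm wide (y), 101 deep (x); front panel 157 high from the pivot, 6 thick; back 90 high. Open, the mouth spans 0 to 115 mm out from the frame's origin, its back edge 150 and front edge 115 above the bench.
- narrow_bin (a joint): tilt angle of the narrow bin (110 mm wide over its front), shut at 0; otherwise made like the wide one. It stays shut.
- narrow_tab (a point): middle of the top edge of the narrow bin's pull tab, the same size as the other tab.
- flask: the sample bottle described next; origin in the middle of its underside, 14 mm below its centre.
- flask_center (a point): centre of the flat white plastic sample bottle: 110 mm long (x), screw cap 25 mm across at the +x end; flat-sided body 78 long (x -55 to +23), 44 wide (y), 28 thick (z). It lies on a broad side on the bench, this point 14 mm above it. Grip it across its width, 10 to 16 mm behind this point (-x). About 90 g.
- tip_box: green pipette-tip box with a pale lid, 85 x 120 x 70 mm, loose bystander; origin under its centre.
- reagent: brown glass bottle with a black cap, 66 mm across, 130 mm high, loose bystander; origin under its centre.
- tube_rack: blue tube rack with white caps, 80 x 160 x 50 mm, loose bystander; origin under its centre.
Not all that is in view belongs to the job. Leave any brown or turquoise look-alike of the wide_frame alone.

How it is judged (in metres and radians):
On the way, in this order (a step that is already met when the one before it is completed fails the run):
1. the wide bin is tipped forward to about its stop (beyond 0.75 rad) (value of joint wide_bin above 0.75 rad), for 0.2 s.
2. the bottle is inside the tipped bin (beyond 0.3 rad), let go (value of joint wide_bin above 0.3 rad and x of flask_center in the frame of wide_in between -0.052 and 0.052 m and y of flask_center in the frame of wide_in between -0.077 and 0.077 m and z of flask_center in the frame of wide_in between 0 and 0.13 m and contact force between the fingers and flask below 0.2 N), for 0.2 s.
At the end, for the whole second after the job is handed in: The wide bin is shut behind its catch (angle under 0.03 rad), the bottle lies at rest inside it, the narrow bin is shut (under 0.03 rad) (value of joint each of wide_bin, narrow_bin below 0.03 rad and x of flask_center in the frame of wide_in between -0.052 and 0.052 m and y of flask_center in the frame of wide_in between -0.077 and 0.077 m and z of flask_center in the frame of wide_in between 0 and 0.13 m and linear speed of flask below 0.05 m/s); the robot touches nothing.
It fails at once if the narrow bin is opened (beyond 0.12 rad) (value of joint narrow_bin above 0.12 rad).
It fails at once if a bystander is moved more than 40 mm or tipped over (distance of any of tip_box, reagent, tube_rack from where it was at the start of the episode above 0.04 m or angle between any of reagent, tip_box, tube_rack's own z axis and vertical above 0.5 rad).
It also fails if it takes over 72 s, if anything falls off the work surface, if the arm or the gripper's body presses on something with over 40 N, if the wrist force passes 120 N, or if a joint passes its speed limit or range.

ROBOT

A 6-joint arm with a two-finger parallel gripper is mounted at the origin on the work surface. World frame = base frame: x ahead of the robot, y to its left, z up, the work surface at z = 0. Lengths are in m, angles in degrees, forces in N, time in s.
With the tool pointing down it reaches from about 0.25 to 0.725 m from the base axis. Payload 9.7 kg.
Tool frame: the origin (TCP) lies midway between the tips of the shut fingers; the grasp point (between the pads) lies 19 mm behind it; z points along the fingers, y is the line along which they close (so a half turn about z gives the same grasp; the last joint's range is limited). The gripper opens to 85 mm and grips with 20 to 120 N. Pads are 22 mm wide; open, the fingers measure 114 mm over their backs; the gripper's body (76 mm by 85 mm) begins 54 mm behind the grasp point. The pads swing forward as they close: fully open they stand 13 mm farther back than shut.
Start: joints at [-77.12, 4.979, 10.078, 95.1, 0, 90], TCP at [0.123, -0.536, 0.231] pointing down, gripper open.
Joint ranges: [-179.16, 179.16], [-48.56, 103.87], [-65.8, 70.77], [-126.05, 130.52], [-82.76, 87.17], [-180, 180]. Speed limits (degrees/s): [127.2, 127.2, 147.25, 180, 180, 180].

INTERFACE

Orientations are given as [roll, pitch, yaw] about the fixed x, y, z axes, in that order (R = Rz(yaw) Ry(pitch) Rx(roll)).
In Python, from workcell import bot gives the robot as it stands. The module is installed in compiled form; this text tells all that it offers.
- The arm moves only by the tool send_rows, never from a script. Its argument "moves" is one flat list of numbers, 7 for each row, row after row: the shift along the world's x, y, z normalised to -1 to 1, where 1 is 0.025 m, then the turn, a rotation vector about the world's x, y, z normalised to -1 to 1, where 1 is 0.15 rad, then the closure, from -1 (fully open) to 1 (shut), so that 0 is half open. A call has 1 to 8 rows; each row shifts and turns the commanded pose from where the row before left it; what a row does not reach is not made up. A row lasts 1/8 s, in which the tool goes at most 62.5 mm and 10.7 degrees, less where a joint would pass 70% of its speed; a pose out of reach is approached as far as the arm can. A call with a number of a shift or a turn outside -1 to 1 is refused whole. A call with a gripper value outside its range is refused whole. The fingers move at their own pace and stop on an object; "squeeze" is the grip in N (left out, the last holds). Time passes only in rows, so rows that do not move let the fingers close. It gives the time, the measured TCP pose, the force, the opening and the grip force at its end, in the units of the state.
- bot.get_obs(): the state, without advancing time (a new reading comes with each control period).
- bot.camera(name): name is "side" or "top" or "wrist"; returns a dict with "color" (480x640x3 uint8, red, green, blue), "camera_matrix" (3x3 intrinsics, pixels), "D" ([k1, k2, p1, p2, k3] as OpenCV has them; the pictures are not rectified), "R" (3x3) and "t" (3): a world point X has camera coordinates R X + t. Camera axes: x right, y down, z forward; pixel columns grow to the right and rows downward; lengths in m; the calibration is good to about 2 mm. A picture is of the moment at which its call begins. There is no depth.
- bot.job_done(): hands the job in; it is judged then, once.
Trained networks look in the newest picture that a camera, given by its name, has taken for a name from the list of things; names that differ only in an ending like _2 or _b are one class to them, and where a whole thing is asked for, a point or a joint stands for the part that bears it (a point fixed in the world has none). Each returns a list of dicts, best first, with "p" (0 to 1); they miss things now and then, are a little off and sometimes report something else, mostly with a low value. They report only what shows in the picture. A call takes as long as a camera call. They do not tell look-alikes from the thing itself.
- bot.boxes_of(camera, query): "extent" ([left, top, right, bottom] in pixels, round what is visible of it).
- bot.trace(camera, query): "region" (480x640 bool, what is visible of it) and "extent" ([left, top, right, bottom] in pixels, round what is visible of it).
- bot.landmark_of(camera, query): "pixel" ([column, row] in pixels: a listed point, or the origin of a listed thing).
The state is a dict: "time": time; "q": joint angles; "qd": joint speeds; "joint_efforts": joint torques, N m; "ee_pos": TCP position; "tcp_rot": TCP orientation; "wrist_force": force on the tool from outside, world axes, zero at the start; "torque": the same for the moment, N m; "opening": finger opening in m; "grasp_force": force on a finger pad.
Only numpy, scipy, OpenCV 4.12 (cv2) and the standard library are available. Lean on these libraries where they do the work, as an engineer would, in place of code of your own. Each camera call takes 0.05 s, during which the arm holds its last target. There are 200 camera calls.

## Working session

There is one attempt and no reset: what is moved stays moved. The work goes in short steps, Python scripts to look and compute and a tool call to move; the robot and the scene stay as the last step left them, time stands still between calls to the robot, and variables do not carry over. Pictures are saved under pics/ and viewed, at most 10 in all, crops included, and the job is handed in when it is done.

Besides the shell and the picture viewer there is one more tool, called after "Emit:" as name(argument=value, ...), one argument or row to a line, values as JSON. send_rows: Moves the arm, as the interface text tells. Its arguments: {"type":"object","properties":{"moves":{"type":"array"},"squeeze":{"type":"number"}},"required":["moves"]}

```bash
mkdir -p pics; cat > h.py <<'E'
import numpy as np, cv2
from workcell import bot
def ray(c,px):
    u=cv2.undistortPoints(np.array([[px]],float),c["camera_matrix"],np.array(c["D"],float))[0,0]
    R=np.array(c["R"]);t=np.array(c["t"])
    return -R.T@t, R.T@np.array([u[0],u[1],1.])
def atz(c,px,z):
    o,d=ray(c,px); return o+d*(z-o[2])/d[2]
def proj(c,P):
    R=np.array(c["R"]);t=np.array(c["t"])
    return cv2.projectPoints(np.array(P,float).reshape(-1,3),cv2.Rodrigues(R)[0],t,c["camera_matrix"],np.array(c["D"],float))[0][:,0]
def tri(c1,p1,c2,p2):
    o1,d1=ray(c1,p1);o2,d2=ray(c2,p2)
    s=np.linalg.lstsq(np.c_[d1,-d2],o2-o1,rcond=None)[0]
    a=o1+d1*s[0];b=o2+d2*s[1]; return (a+b)/2,np.linalg.norm(a-b)
E
python3 - <<'E'
from h import *
ims=[]
for n in ["top","side"]:
    c=bot.camera(n); cv2.imwrite(f"pics/{n}0.png",c["color"][:,:,::-1])
    for q in ["wide_frame","wide_tab","wide_in","narrow_tab","flask_center","flask","tip_box","reagent","tube_rack"]:
        r=bot.landmark_of(n,q); print(n,q,[(np.round(x["pixel"]).tolist(),round(x["p"],2), np.round(atz(c,x["pixel"],{"wide_tab":.212,"narrow_tab":.212,"flask_center":.014}.get(q,0)),3).tolist()) for x in r[:4]])
print(bot.get_obs()["time"])
E
```

```text
top wide_frame [([384.0, 203.0], 0.86, [0.628, -0.297, 0.0]), ([473.0, 212.0], 0.62, [0.59, -0.576, 0.0]), ([241.0, 302.0], 0.55, [0.33, 0.162, 0.0])]
top wide_tab [([390.0, 187.0], 0.96, [0.631, -0.287, 0.212]), ([229.0, 299.0], 0.83, [0.331, 0.167, 0.212]), ([491.0, 200.0], 0.77, [0.585, -0.565, 0.212])]
top wide_in [([467.0, 196.0], 0.68, [0.646, -0.562, 0.0]), ([384.0, 187.0], 0.56, [0.682, -0.298, 0.0]), ([384.0, 203.0], 0.41, [0.63, -0.294, 0.0])]
top narrow_tab [([200.0, 212.0], 0.82, [0.574, 0.246, 0.212])]
top flask_center [([300.0, 264.0], 0.59, [0.439, -0.023, 0.014])]
top flask [([301.0, 269.0], 0.88, [0.426, -0.025, 0.0])]
top tip_box [([288.0, 182.0], 0.96, [0.707, 0.008, 0.0])]
top reagent [([168.0, 320.0], 0.89, [0.279, 0.387, 0.0]), ([392.0, 191.0], 0.22, [0.667, -0.322, 0.0])]
top tube_rack [([424.0, 288.0], 0.78, [0.356, -0.409, 0.0])]
side wide_frame [([285.0, 363.0], 0.95, [0.328, 0.165, 0.0]), ([374.0, 226.0], 0.58, [0.617, -0.298, 0.0])]
side wide_tab [([278.0, 306.0], 0.69, [0.325, 0.171, 0.212]), ([378.0, 169.0], 0.66, [0.615, -0.296, 0.212]), ([459.0, 148.0], 0.46, [0.582, -0.562, 0.212])]
side wide_in [([361.0, 215.0], 0.91, [0.681, -0.294, 0.0])]
side narrow_tab [([197.0, 251.0], 0.64, [0.568, 0.254, 0.212]), ([362.0, 216.0], 0.6, [0.473, -0.145, 0.212])]
side flask_center [([331.0, 302.0], 0.89, [0.423, -0.023, 0.014])]
side flask [([326.0, 305.0], 0.59, [0.431, -0.014, 0.0])]
side tip_box [([270.0, 245.0], 0.84, [0.709, 0.005, 0.0])]
side reagent [([203.0, 419.0], 0.95, [0.288, 0.392, 0.0])]
side tube_rack [([464.0, 264.0], 0.76, [0.354, -0.422, 0.0]), ([200.0, 250.0], 0.26, [0.792, 0.189, 0.0])]
1.0
```

View pics/top0.png

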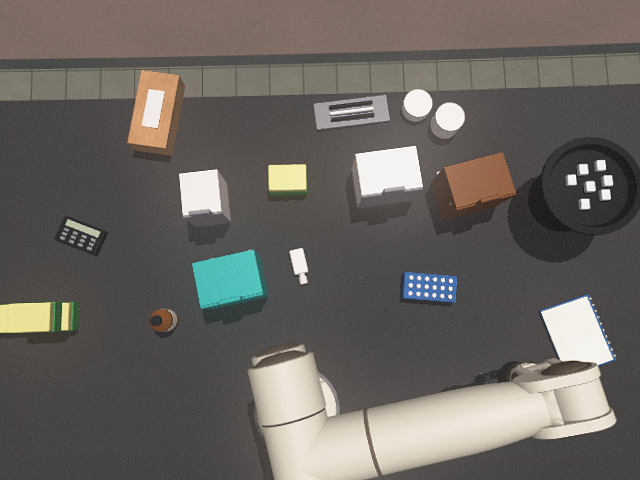

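View pics/side0.png

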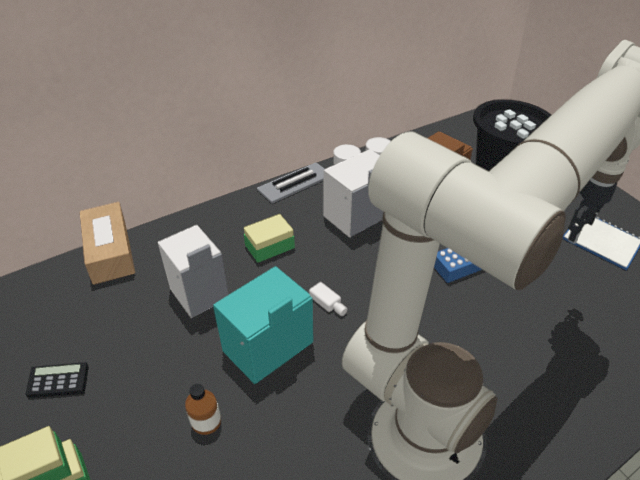

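Three wide candidates are in the top picture: white at (390,173), turquoise at (230,280) and brown at (478,183). The wide_frame is the white one, because its frame is white and its bin grey. The narrow white module is at (203,195). The flask is at (300,265), with its cap toward the robot. I'll confirm this in a crop and measure the yaws.

```bash
python3 - <<'E'
from h import *
c=bot.camera("top"); im=c["color"][:,:,::-1]
cv2.imwrite("pics/crop1.png",cv2.resize(im[130:300,270:470],None,fx=3.8,fy=3.4,interpolation=cv2.INTER_CUBIC))
g=im.min(2)
def comp(x,y,th):
    n,l=cv2.connectedComponents((g>th).astype(np.uint8)); return (l==l[y,x]).astype(np.uint8)
m=comp(390,170,190); k=np.argwhere(m)[:,::-1].astype(np.float32)
P=np.array([atz(c,p,.172)[:2] for p in k],np.float32); print("frame top",cv2.minAreaRect(P), cv2.boxPoints(cv2.minAreaRect(P)).round(3).tolist())
m=comp(299,260,150); k=np.argwhere(m)[:,::-1].astype(np.float32)
P=np.array([atz(c,p,.025)[:2] for p in k],np.float32); print("flask",len(k),cv2.minAreaRect(P),cv2.boxPoints(cv2.minAreaRect(P)).round(3).tolist())
print(bot.camera("wrist")["t"], np.round(bot.get_obs()["ee_pos"],3))
E
```

```text
frame top ((0.6911211013793945, -0.29012683033943176), (0.12346140295267105, 0.17797225713729858), 6.162652015686035) [[0.6200000047683716, -0.20800000429153442], [0.6389999985694885, -0.38499999046325684], [0.7620000243186951, -0.3720000088214874], [0.7429999709129333, -0.19499999284744263]]
flask 420 ((0.4337092638015747, -0.022339213639497757), (0.10996758192777634, 0.04357656091451645), 12.506428718566895) [[0.375, -0.013000000268220901], [0.38499999046325684, -0.0560000017285347], [0.492000013589859, -0.03200000151991844], [0.4830000102519989, 0.010999999940395355]]
[-0.5500982  -0.04008144  0.3802654 ] [ 0.123 -0.536  0.231]
```

View pics/crop1.png

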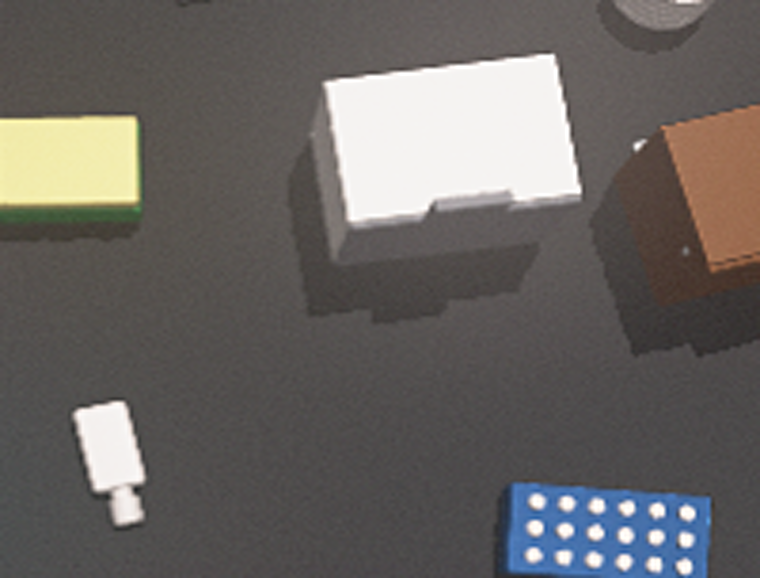

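The crop confirms it: white frame with a grey tab on its front edge (crop 470,200). Its top measures 178 x 123 mm, as described, with yaw 6.2° and origin about (0.630, -0.297). The flask cap is at crop (125,510), toward -x.

```bash
python3 - <<'E'
from h import *
o=bot.get_obs(); print(o)
E
```

```text
{'time': 1.1, 'q': array([-7.71201645e+01,  4.97821247e+00,  1.00784831e+01,  9.51005769e+01,
       -3.74381548e-04,  9.00010802e+01]), 'qd': array([0.00786344, 0.06263078, 0.03647204, 0.06838127, 0.09550814,
       0.03672736]), 'joint_efforts': array([ 8.05636173e-04, -5.20107329e+01,  4.64872062e+01,  1.45573675e-03,
        5.77065384e-05,  3.70813865e-06]), 'ee_pos': array([ 0.12259468, -0.53615184,  0.23129315]), 'tcp_rot': array([-1.79999694e+02,  3.74387322e-04,  1.28787553e+01]), 'wrist_force': array([-0.8236512 ,  0.2075577 ,  0.06790408]), 'torque': array([ 0.03625319,  0.01394765, -0.03600603]), 'grasp_force': 0.0, 'opening': 0.08507595182766894}
```

Emit:
send_rows(
  moves=[0.9,0.44,0.9,0,0,-0.4,1,0.9,0.44,0.9,0,0,-0.38,1,0.95,0.44,0,0,0,0,1,0.95,0.44,0,0,0,0,1,0.95,0.44,0,0,0,0,1,0.95,0.44,0,0,0,0,1,0.95,0.44,0,0,0,0,1,0.95,0.44,0,0,0,0,1],
)

```text
time: 2.1
ee_pos: [0.3108, -0.4478, 0.2763]
tcp_rot: [180.0, -0.0, 6.2]
wrist_force: [-0.2, -0.9, -0.4]
opening: 0.0
grasp_force: 0.0
```

Emit:
send_rows(
  moves=[0.95,0.44,0,0,0,0,1,0.95,0.44,0,0,0,0,1,0.95,0.44,0,0,0,0,1,0.95,0.44,0,0,0,0,1,0.95,0.44,0,0,0,0,1,0.95,0.44,0,0,0,0,1,0.95,0.44,0,0,0,0,1,0.95,0.44,0,0,0,0,1],
)

```text
time: 3.1
ee_pos: [0.5009, -0.3597, 0.2762]
tcp_rot: [-180.0, 0.0, 6.2]
wrist_force: [0.4, -0.5, 0.0]
opening: 0.0002
grasp_force: 0.0
```

Emit:
send_rows(
  moves=[0.95,0.44,0,0,0,0,1,0.95,0.44,0,0,0,0,1,0.95,0.44,0,0,0,0,1,0.95,0.44,0,0,0,0,1,0,0,0,0,0,0,1,0,0,0,0,0,0,1],
)

```text
time: 3.85
ee_pos: [0.5947, -0.3164, 0.2762]
tcp_rot: [-180.0, 0.0, 6.2]
wrist_force: [0.2, -0.3, -0.5]
opening: -0.0001
grasp_force: 0.0
```

```bash
python3 - <<'E'
from h import *
c=bot.camera("wrist"); cv2.imwrite("pics/w1.png",c["color"][:,:,::-1])
for n in ["wide_tab","narrow_tab"]:
    print(n,[(x["pixel"],x["p"],atz(c,x["pixel"],.212).round(4)) for x in bot.landmark_of("wrist",n)[:3]])
print(proj(c,[[.626,-.297,.212],[.649,-.294,.19]]))
E
```

```text
wide_tab [([294.4, 211.6], 0.88, array([ 0.624 , -0.2955,  0.212 ]))]
narrow_tab []
[[297.04507027 208.70383949]
 [297.90775284 166.34522981]]
```

View pics/w1.png

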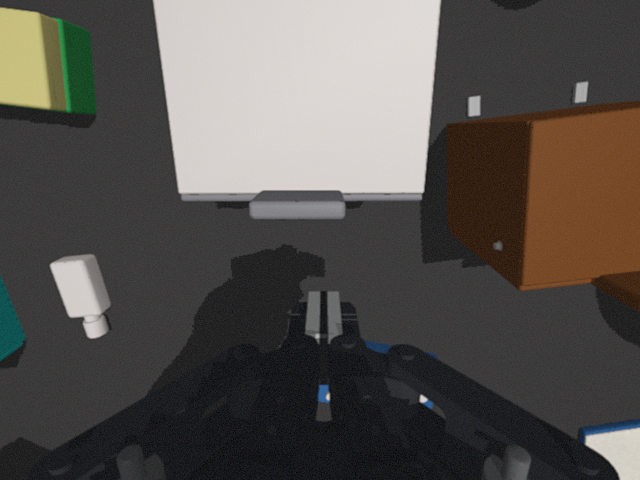

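The wrist picture shows the grey tab centred at (297,209), which agrees with the estimate to about 2 mm. Moving behind it.

Emit:
send_rows(
  moves=[0.75,0.3,0,0,0,0,1,0.75,0.3,0,0,0,0,1,0.66,0.3,0,0,0,0,1,0,0,0,0,0,0,1,0,0,0,0,0,0,1],
)

```text
time: 4.62
ee_pos: [0.6484, -0.2942, 0.2765]
tcp_rot: [180.0, 0.0, 6.1]
wrist_force: [0.3, -0.5, 0.2]
opening: 0.0
grasp_force: 0.0
```

Emit:
send_rows(
  moves=[0,0,-0.8,0,0,0,1,0,0,-0.8,0,0,0,1,0,0,-0.8,0,0,0,1,0,0,-0.8,0,0,0,1,0,0,-0.3,0,0,0,1,0,0,0,0,0,0,1,0,0,0,0,0,0,1],
)

```text
time: 5.5
ee_pos: [0.6492, -0.2939, 0.19]
tcp_rot: [180.0, -0.1, 6.2]
wrist_force: [-0.1, 0.3, 0.5]
opening: 0.0
grasp_force: 0.0
```

Emit:
send_rows(
  moves=[-0.92,-0.1,-0.04,0,0,0,1,-0.72,-0.08,-0.12,0,0,0,1,-0.72,-0.08,-0.2,0,0,0,1,-0.68,-0.07,-0.24,0,0,0,1,-0.64,-0.07,-0.32,0,0,0,1,-0.6,-0.06,-0.32,0,0,0,1,-0.56,-0.06,-0.44,0,0,0,1,0,0,0,0,0,0,1],
)

```text
time: 6.5
ee_pos: [0.5276, -0.3068, 0.1473]
tcp_rot: [180.0, -0.0, 6.1]
wrist_force: [0.7, -0.1, 0.3]
opening: -0.0002
grasp_force: 0.0
```

Emit:
send_rows(
  moves=[-0.56,-0.06,-0.48,0,0,0,1,-0.4,-0.04,-0.32,0,0,0,1,0,0,0,0,0,0,1,0,0,0,0,0,0,1],
)

```text
time: 7.0
ee_pos: [0.5067, -0.3092, 0.1292]
tcp_rot: [179.9, -0.4, 6.2]
wrist_force: [8.9, 2.9, 6.6]
opening: -0.0001
grasp_force: 5.1
```

```bash
python3 - <<'E'
from h import *
c=bot.camera("top"); cv2.imwrite("pics/top2.png",cv2.resize(c["color"][100:320,250:520,::-1],None,fx=2.9,fy=2.7))
for n in ["top","side"]:
    if n=="side": c=bot.camera(n)
    print(n,[(x["pixel"],x["p"],atz(c,x["pixel"],.142).round(4)) for x in bot.landmark_of(n,"wide_tab")[:3]])
    # tab top at 0.85 and .6
    for th in (.6,.75,.85):
        s,k=np.sin(th),np.cos(th); o=.2*s+.003*k; z=.012+.2*k-.003*s
        print(th,proj(c,[.6295-.994*o,-.2965-.107*o,z]).round(1))
E
```

```text
top [([494.5, 198.7], 0.77, array([ 0.6033, -0.599 ,  0.142 ])), ([227.7, 296.6], 0.74, array([0.3411, 0.1812, 0.142 ]))]
0.6 [[398.2 229.7]]
0.75 [[398.4 238.6]]
0.85 [[398.4 244. ]]
side [([278.3, 305.1], 0.85, array([0.3816, 0.1446, 0.142 ]))]
0.6 [[403.4 197.4]]
0.75 [[408.6 207.2]]
0.85 [[411.6 214. ]]
```

View pics/top2.png

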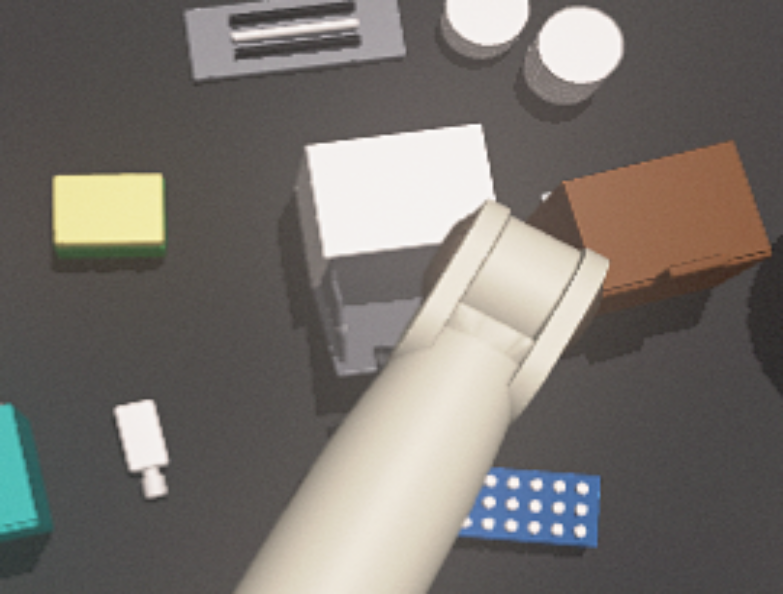

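The bin is at its stop, with the mouth visible at (370,310) in the crop. Next the flask.

Emit:
send_rows(
  moves=[0.1,0,0.9,0,0,0,1,0,0,0.9,0,0,0,1,0,0,0.9,0,0,0,1,0,0,0.9,0,0,0,1,0,0,0.9,0,0,0,1,0,0,0.9,0,0,0,1,-0.2,0.97,0,0,0,0.4,-1,-0.2,0.97,0,0,0,0.35,-1],
)

```text
time: 8.2
ee_pos: [0.4969, -0.2603, 0.2624]
tcp_rot: [180.0, -0.0, 12.7]
wrist_force: [0.8, 0.1, 0.0]
opening: 0.036
grasp_force: 0.0
```

Emit:
send_rows(
  moves=[-0.2,0.97,0,0,0,0,-1,-0.2,0.97,0,0,0,0,-1,-0.2,0.97,0,0,0,0,-1,-0.2,0.97,0,0,0,0,-1,-0.2,0.97,0,0,0,0,-1,-0.2,0.97,0,0,0,0,-1,-0.2,0.97,-0.5,0,0,0,-1,-0.2,0.97,-0.5,0,0,0,-1],
)

```text
time: 9.2
ee_pos: [0.4568, -0.0658, 0.2372]
tcp_rot: [180.0, -0.1, 12.6]
wrist_force: [0.1, 0.5, -1.1]
opening: 0.0856
grasp_force: 0.0
```

Emit:
send_rows(
  moves=[-0.2,0.97,-0.5,0,0,0,-1,-0.2,0.97,-0.5,0,0,0,-1,0,0,0,0,0,0,-1,0,0,0,0,0,0,-1],
)

```text
time: 9.7
ee_pos: [0.447, -0.0184, 0.2125]
tcp_rot: [180.0, -0.1, 12.6]
wrist_force: [-0.1, -0.3, -0.3]
opening: 0.0856
grasp_force: 0.0
```

```bash
python3 - <<'E'
from h import *
c=bot.camera("wrist"); im=c["color"][:,:,::-1]; cv2.imwrite("pics/w2.png",im)
r=bot.trace("wrist","flask")
for x in r[:2]:
    k=np.argwhere(x["region"])[:,::-1].astype(float)
    P=np.array([atz(c,p,.02)[:2] for p in k],np.float32); print(x["p"],len(k),x["extent"],cv2.minAreaRect(P))
print([(x["pixel"],x["p"],atz(c,x["pixel"],.014).round(4)) for x in bot.landmark_of("wrist","flask_center")[:2]])
E
```

```text
0.58 4145 [302.0, 168.2, 346.7, 280.8] ((0.43277087807655334, -0.020626872777938843), (0.11326602846384048, 0.04469747096300125), 11.528020858764648)
[([324.0, 223.5], 0.89, array([ 0.4348, -0.0221,  0.014 ]))]
```

View pics/w2.png

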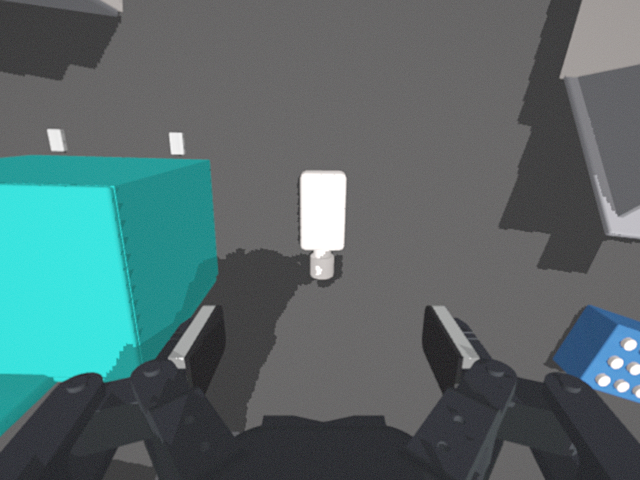

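The flask is at (323,212), centred between the fingers and clear of the turquoise box. Descending.

Emit:
send_rows(
  moves=[0,0,-0.95,0,0,0,-1,0,0,-0.95,0,0,0,-1,0,0,-0.95,0,0,0,-1,0,0,-0.95,0,0,0,-1,0,0,-0.95,0,0,0,-1,0,0,-0.95,0,0,0,-1,0,0,-0.95,0,0,0,-1,0,0,-0.95,0,0,0,-1],
)

```text
time: 10.85
ee_pos: [0.4469, -0.0187, 0.0213]
tcp_rot: [180.0, -0.0, 12.6]
wrist_force: [0.1, 0.8, -0.2]
opening: 0.0852
grasp_force: 0.0
```

Emit:
send_rows(
  moves=[0,0,-0.35,0,0,0,-1,0,0,-0.35,0,0,0,-1,0,0,0,0,0,0,1,0,0,0,0,0,0,1,0,0,0,0,0,0,1,0,0,0,0,0,0,1,0,0,0,0,0,0,1,0,0,0,0,0,0,1],
  squeeze=30,
)

```text
time: 11.85
ee_pos: [0.4472, -0.0182, 0.0051]
tcp_rot: [180.0, -0.1, 12.6]
wrist_force: [-1.4, 0.5, 6.2]
opening: 0.0433
grasp_force: 31.6
```

Emit:
send_rows(
  moves=[0,0,0.6,0,0,0,1,0,0,0.9,0,0,0,1,0,0,0.9,0,0,0,1,0,0,0.9,0,0,0,1,0,0,0.9,0,0,0,1,0,0,0.9,0,0,0,1,0,0,0.9,0,0,0,1,0,0,0.9,0,0,0,1],
)

```text
time: 12.85
ee_pos: [0.4464, -0.0181, 0.1783]
tcp_rot: [180.0, -0.0, 12.6]
wrist_force: [0.9, -0.4, -1.9]
opening: 0.0437
grasp_force: 30.8
```

Emit:
send_rows(
  moves=[0.41,-0.9,0.45,0,0,0.81,1,0.41,-0.9,0.45,0,0,0.81,1,0.41,-0.9,0.45,0,0,0.81,1,0.41,-0.9,0.45,0,0,0.81,1,0.41,-0.9,0,0,0,0.81,1,0.41,-0.9,0,0,0,0.81,1,0.41,-0.9,0,0,0,0.81,1,0.41,-0.9,0,0,0,0.81,1],
)

```text
time: 13.85
ee_pos: [0.5287, -0.1988, 0.2225]
tcp_rot: [-180.0, -0.0, 68.5]
wrist_force: [0.3, -0.2, -1.4]
opening: 0.0436
grasp_force: 31.0
```

Emit:
send_rows(
  moves=[0.41,-0.9,0,0,0,0.81,1,0.41,-0.9,0,0,0,0.81,1,0.41,-0.9,0,0,0,0.81,1,0.41,-0.9,0,0,0,0.81,1,0,0,0,0,0,0,1,0,0,0,0,0,0,1],
)

```text
time: 14.6
ee_pos: [0.5693, -0.2878, 0.222]
tcp_rot: [-180.0, -0.0, 96.1]
wrist_force: [0.7, -0.3, -1.3]
opening: 0.0438
grasp_force: 30.9
```

```bash
python3 - <<'E'
from h import *
c=bot.camera("wrist"); im=c["color"][:,:,::-1]; cv2.imwrite("pics/w3.png",im)
o=.6295;P=[[.6295-.994*a-.107*b,-.2965-.107*a+.994*b,z] for a,b,z in [(.115,.076,.115),(.115,-.076,.115),(0,.076,.15),(.152,0,.142)]]
print(proj(c,P).round())
E
```

```text
[[243. 156.]
 [256. 341.]
 [419. 160.]
 [190. 271.]]
```

View pics/w3.png

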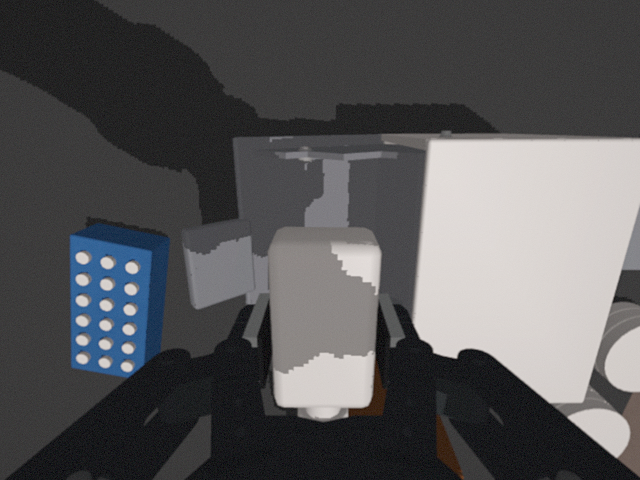

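The flask hangs over the open mouth: left edge at column 240, right edge against the frame at 420, tab at (220,265). Lowering and releasing.

Emit:
send_rows(
  moves=[0,0,-0.9,0,0,0,1,0,0,-0.9,0,0,0,1,0,0,-0.9,0,0,0,1,0,0,-0.9,0,0,0,1,0,0,-0.4,0,0,0,1,0,0,-0.4,0,0,0,1,0,0,0,0,0,0,1],
)

```text
time: 15.52
ee_pos: [0.5694, -0.2879, 0.1116]
tcp_rot: [-180.0, -0.0, 96.2]
wrist_force: [-0.6, -0.4, -0.8]
opening: 0.0432
grasp_force: 31.4
```

Emit:
send_rows(
  moves=[0,0,0,0,0,0,-0.3,0,0,0,0,0,0,-0.3,0,0,0,0,0,0,-0.3,0,0,0,0,0,0,-0.3],
)

```text
time: 16.02
ee_pos: [0.5652, -0.289, 0.1116]
tcp_rot: [-179.5, -0.0, 96.0]
wrist_force: [-25.1, -3.3, 1.3]
opening: 0.0553
grasp_force: 0.0
```

Emit:
send_rows(
  moves=[0,0,0.7,0,0,0,-0.3,0,0,0.9,0,0,0,-0.3,0,0,0.9,0,0,0,-0.3,0,0,0.9,0,0,0,-0.3,0,0,0.9,0,0,0,1,0,0,0,0,0,0,1,0,0,0,0,0,0,1],
)

```text
time: 16.9
ee_pos: [0.5697, -0.2881, 0.2189]
tcp_rot: [180.0, -0.0, 96.2]
wrist_force: [0.0, 0.5, -0.4]
opening: 0.0009
grasp_force: 0.0
```

```bash
python3 - <<'E'
from h import *
c=bot.camera("wrist"); im=c["color"][:,:,::-1]; cv2.imwrite("pics/w4.png",im)
P=[[.6295-.994*a,-.2965-.107*a,z] for a,z in [(.152,.142)]]
print(proj(c,P).round(),[(x["pixel"],x["p"]) for x in bot.landmark_of("wrist","wide_tab")])
E
```

```text
[[187. 272.]] [([185.6, 273.4], 0.93)]
```

View pics/w4.png

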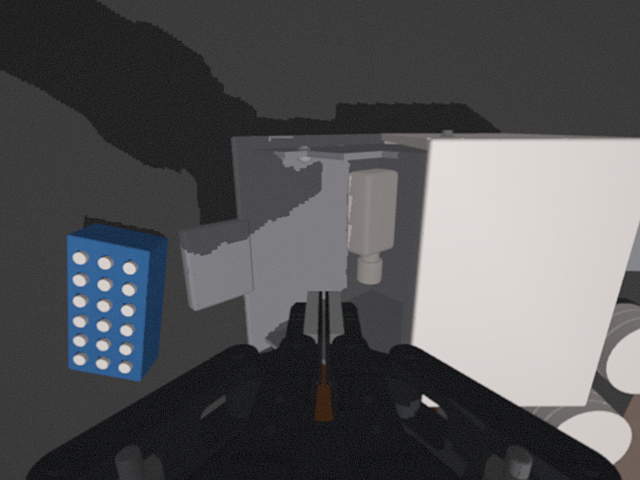

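The bottle lies in the bin at (370,215) and the bin is still fully open, with its tab at (186,273). Going in front of the tab to push it back.

Emit:
send_rows(
  moves=[-0.9,-0.2,0,0,0,0,1,-0.9,-0.2,0,0,0,0,1,-0.9,-0.2,0,0,0,0,1,-0.9,-0.19,0,0,0,0,1,-0.9,-0.19,0,0,0,0,1,-0.9,-0.19,0,0,0,0,1,0,0,0,0,0,0,1],
)

```text
time: 17.88
ee_pos: [0.4335, -0.3176, 0.219]
tcp_rot: [-180.0, -0.0, 96.1]
wrist_force: [1.5, 0.1, 0.5]
opening: -0.0
grasp_force: 0.0
```

Emit:
send_rows(
  moves=[0,0,-0.9,0,0,0,1,0,0,-0.9,0,0,0,1,0,0,-0.9,0,0,0,1,0,0,-0.9,0,0,0,1,0,0,-0.36,0,0,0,1,0,0,0,0,0,0,1],
)

```text
time: 18.62
ee_pos: [0.4346, -0.3171, 0.1198]
tcp_rot: [-180.0, -0.0, 96.2]
wrist_force: [0.2, 0.1, -0.4]
opening: 0.0002
grasp_force: 0.0
```

Emit:
send_rows(
  moves=[0.99,0.11,0,0,0,0,1,0.83,0.09,0.88,0,0,0,1,0.64,0.07,0.52,0,0,0,1,0.64,0.07,0.44,0,0,0,1,0.72,0.08,0.4,0,0,0,1,0.72,0.08,0.28,0,0,0,1,0.6,0.06,0.16,0,0,0,1,0,0,0,0,0,0,1],
)

```text
time: 19.62
ee_pos: [0.5641, -0.3033, 0.1881]
tcp_rot: [179.9, 0.0, 96.2]
wrist_force: [0.9, -0.4, -0.0]
opening: 0.0004
grasp_force: 0.0
```

Emit:
send_rows(
  moves=[0.56,0.06,0.12,0,0,0,1,0.54,0.06,0.1,0,0,0,1,0.5,0.05,0,0,0,0,1,0.2,0.02,0,0,0,0,1,0,0,0,0,0,0,1,0,0,0,0,0,0,1],
)

```text
time: 20.38
ee_pos: [0.6053, -0.299, 0.1931]
tcp_rot: [-179.7, -0.0, 96.1]
wrist_force: [-14.9, 0.1, 4.0]
opening: 0.0001
grasp_force: 7.8
```

Emit:
send_rows(
  moves=[0.15,0.02,0,0,0,0,1,0,0,0,0,0,0,1,0,0,0,0,0,0,1],
)

```text
time: 20.75
ee_pos: [0.6058, -0.2989, 0.1931]
tcp_rot: [-179.4, -0.0, 96.0]
wrist_force: [-32.7, -0.9, 9.3]
opening: -0.0001
grasp_force: 16.6
```

Emit:
send_rows(
  moves=[-0.8,-0.08,0,0,0,0,1,-0.9,-0.1,0,0,0,0,1,-0.9,-0.1,0.5,0,0,0,1,-0.9,-0.1,0.5,0,0,0,1,-0.9,0.9,0.9,0,0,0,1,-0.9,0.9,0.9,0,0,0,1,-0.9,0.9,0.9,0,0,0,1,-0.5,0.9,0,0,0,0,1],
)

```text
time: 21.75
ee_pos: [0.4438, -0.2172, 0.2876]
tcp_rot: [179.8, 0.1, 96.1]
wrist_force: [0.7, -0.4, 0.6]
opening: 0.0001
grasp_force: 0.0
```

```bash
python3 - <<'E'
from h import *
ims=[]
for n in ("top","side"):
    c=bot.camera(n)
    for th in (0,.15):
        s,k=np.sin(th),np.cos(th); o=.2*s+.003*k; z=.012+.2*k-.003*s
        print(n,th,proj(c,[.6295-.994*o,-.2965-.107*o,z]).round(1))
    print([(np.round(x["pixel"],1),x["p"]) for x in bot.landmark_of(n,"wide_tab")[:3]])
    u,v=(330,120) if n=="top" else (310,100)
    ims.append(cv2.resize(c["color"][v:v+150,u:u+130,::-1],None,fx=3,fy=3,interpolation=cv2.INTER_CUBIC))
cv2.imwrite("pics/end.png",np.hstack(ims)); print(bot.get_obs()["wrist_force"])
E
```

```text
top 0 [[393.9 188.4]]
top 0.15 [[395.4 199. ]]
[(array([229.4, 298.7]), 0.88), (array([393.1, 191.6]), 0.87), (array([491. , 199.3]), 0.73)]
side 0 [[376.4 166.9]]
side 0.15 [[383.6 172.7]]
[(array([279.5, 304.3]), 0.76), (array([378.2, 169.5]), 0.7)]
[0.30286468 0.02313155 1.08419256]
```

View pics/end.png

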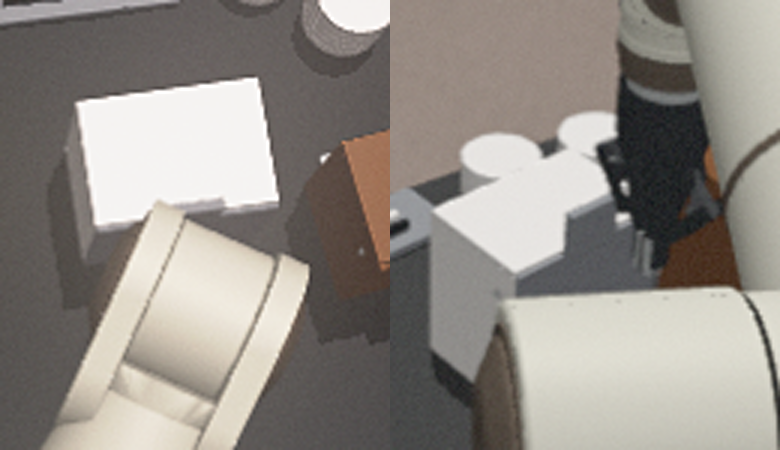

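The bin is flush with the frame. In the side view its tab is at (378,169.5), where it was before opening, and the gripper is clear of everything.

```bash
python3 -c "
from workcell import bot
print(bot.job_done())"
```

```text
the job is handed in; nothing more can be done
None
```

The wide bin was tipped fully open, the white bottle was dropped in, and the bin was pushed flush shut again; I never went near the narrow bin or touched any bystander, and the job was handed in at about 22 s of the 72 s, with no verdict returned.

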